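Rebuild a cleaned two-arm candelabrum on its foot

ROBOT

A 6-joint arm with a two-finger parallel gripper is mounted at the origin on a cart in front of the work surface, level with it; the furniture and walls round the work are solid. World frame = base frame: x ahead of the robot, y to its left, z up, the work surface at z = 0. Lengths are in m, angles in rad, forces in N, time in s.
With the tool pointing down it reaches from about 0.375 to 0.925 m from the base axis. Payload 5.7 kg.
Tool frame: the origin (TCP) lies on the centre line of the jaws, within the pads' length; the fingertips stand 19 mm ahead of it and the grasp point (between the pads) is the TCP (manip.tcp_to_tips is the z of the fingertips in the tool frame, in m); z points along the fingers, y is the line along which they close (so a half turn about z gives the same grasp; the last joint's range is limited). The gripper opens to 88 mm and grips with 3 to 60 N. Pads are 20 mm wide; open, the fingers measure 115 mm over their backs; the gripper's body (75 mm by 178 mm) begins 61 mm behind the grasp point.
Start: joints at [-1.374, 0.359, 1.51, -0, 1.272, -0.115], TCP at [0.184, -0.571, 0.242] pointing down, gripper open.
Joint ranges: [-2.97, 2.97], [-1.01, 2.36], [0.21, 2.38], [-0.96, 4.11], [0.2, 2.71], [-2.98, 2.98]. Speed limits (rad/s): [2.39, 2.39, 3.14, 3.14, 3.14, 3.14].

INTERFACE

Orientations are given as a rotation vector (axis times angle).
In Python, from plant import monitor, camera, manip gives the robot as it stands. The module is installed in compiled form; this text tells all that it offers.
- The arm moves only by the tool arm_command, never from a script. Its argument "series" is a list of rows, each an object of numbers: "x", "y", "z": the shift along the tool's x, y, z each as a share of 0.05 m, from -1 to 1; "turn": the turn about the tool's z as a share of 6 degrees, from -1 to 1. A call has 1 to 10 rows; each row shifts and turns the commanded pose from where the row before left it, along the tool's axes as they then stand; what a row does not reach is not made up. A row lasts 1/8 s, in which the tool goes at most 62.5 mm and 10.7 degrees, less where a joint would pass 70% of its speed; a pose out of reach is approached as far as the arm can. A call with a number of a shift or a turn outside -1 to 1 is refused whole. A call with a gripper value outside its range is refused whole. "hand" is the opening, from 0 (shut) to 1 (fully open), set as the call begins (left out, the last holds). The fingers move at their own pace and stop on an object; "grip_force" is the grip in N (left out, the last holds). Time passes only in rows, so rows that do not move let the fingers close. It gives the time, the measured TCP pose, the force, the opening and the grip force at its end, in the units of the state.
- monitor.state(): the state, without advancing time (a new reading comes with each control period).
- camera(name): name is "scene" or "top"; returns a dict with "pixels" (420x560x3 uint8, red, green, blue), "fx", "fy", "cx", "cy" (pixels), "dist" ([k1, k2, p1, p2, k3] as OpenCV has them; the pictures are not rectified), "rvec" (rotation vector, rad) and "tvec" (3), from world to camera coordinates, as OpenCV has them. Camera axes: x right, y down, z forward; pixel columns grow to the right and rows downward; lengths in m; the calibration is good to about 2 mm. A picture is of the moment at which its call begins. There is no depth.
- manip.sign_off(): hands the job in; it is judged then, once.
The state is a dict: "t": time; "joint_positions": joint angles; "joint_vel": joint speeds; "joint_efforts": joint torques, N m; "tcp_pos": TCP position; "ee_rot": TCP orientation; "force": force on the tool from outside, world axes, zero at the start; "torque": the same for the moment, N m; "opening": finger opening in m; "finger_force": force on a finger pad.
Only numpy, scipy, OpenCV 4.12 (cv2) and the standard library are available. Lean on these libraries where they do the work, as an engineer would, in place of code of your own. Each camera call takes 0.05 s, during which the arm holds its last target. There are 200 camera calls.

TASK

The brass candelabrum has been cleaned and wants putting back together on its foot, which stands on the round felt pad: lower the stem fully onto the foot's spigot, then set the two-armed branch on top of the stem with its arms running along the foot's long sides, then the pear-shaped finial upright in the dish in the middle of the branch. Only when the finial is in to hold the branch steady, place a drip pan in the cup at the end of each arm (either pan on either arm), so that at the end everything is fully seated, upright and level. Leave the brown bottle, the loupe and the cork where they are.

Things in the scene. Friction and masses are not known exactly. Their poses are not given: they have to be found in the camera images.
- foot_seat (a point): Centre of the flat shoulder on top of the brass candelabrum foot, 39 mm above the table; z up. Foot heavy, fixed, in the middle of a dark round felt pad (140 mm). Oblong and stepped: 82 mm along x, 118 mm along y (long sides run along y). Shoulder 43 mm across; on it a tapered spigot 10 mm high, 18 mm across below, 10 mm at the tip.
- stem_center (a point): Loose round brass baluster stem, standing, 98 mm high, 0.28 kg. Point: on its axis, 49 mm above its underside, mid-belly (39 mm across from 44 to 54 mm up: grip there). Foot 43 mm across; socket in the underside 22 mm wide, 13 mm deep, drops over the foot's spigot until home on the shoulder. On top, 88 mm up, a flat shoulder 34 mm across with a spigot 10 mm high like the foot's.
- branch_center (a point): Loose two-armed brass branch, 0.26 kg, upright. Point: in its central drum (40 mm across, 30 mm high with its narrower rim; grip it low, across the arms), 15 mm above the underside. Underside socket 22 mm wide, 13 mm deep fits the stem's spigot. Dish on top for the finial: 29 mm wide, floor 10 mm and rim 15 mm above the point. Arms run along +y and -y; cup axes at y = +-70 mm, cups 27 mm wide, floors 13 mm and rims 18 mm above the point.
- finial_center (a point): Loose pear-shaped turned brass finial, standing, 49 mm high, 36 mm across at its belly (20 to 28 mm above the underside: grip there), 22 mm across at the underside, 0.12 kg. Point: on its axis, 24.5 mm above the underside. Round: its yaw does not matter.
- pan_1_center (a point): One of two alike loose brass drip pans, standing, 44 mm high, 0.055 kg. Point: on its axis, 22 mm above the underside. Grip across the pan's rim (56 mm wide, 22 mm above the underside). Solid; below the rim it acts as a 45 degree cone, 12 mm wide at the underside, so it finds the middle of an arm's cup, where it stands on the cup's flat floor (point 35 mm above the branch's point).
- pan_2_center (a point): The other drip pan, alike in every way.
- solvent_bottle: Small brown glass bottle with a black dropper cap, 35 mm across and 104 mm high, standing behind the foot; origin at the centre of its underside. Bystander: do not move it. Behind it and to its left stand two tall finished candelabra (fixed): stems at x 0.68, y 0.23 and x 0.78, y 0.05 (m), solid heads 120 mm thick from 0.30 to 0.52 m above the table; travel clear of them.
- loupe: Black watchmaker's loupe, 38 mm across and 31 mm high; origin at the centre of its underside. Bystander: do not move it.
- cork: Bottle cork, 24 mm across and 25 mm high, standing; origin at the centre of its underside. Bystander: do not move it.
There are look-alikes about, which are no part of the job. Leave any blue look-alike of the part that bears stem_center alone.

How it is judged:
By the outcome, as a careful person would: the job done as asked, in the order asked, and still so for the second after the job is handed in, with the robot touching nothing.
It also fails if it takes over 149 s, if anything falls off the work surface, if the arm or the gripper's body presses on something with over 40 N, if the wrist force passes 120 N, or if a joint passes its speed limit or range.

## Working session

There is one attempt and no reset: what is moved stays moved. The work goes in short steps, Python scripts to look and compute and a tool call to move; the robot and the scene stay as the last step left them, time stands still between calls to the robot, and variables do not carry over. Pictures are saved under pics/ and viewed, at most 14 in all, crops included, and the job is handed in when it is done.

Besides the shell and the picture viewer there is one more tool, called after "Request:" as a command line: name --argument value ..., lists and objects as JSON in quotes. arm_command: Moves the arm, as the interface text tells. Its arguments: {"type":"object","properties":{"series":{"type":"array","items":{"type":"object","properties":{"x":{"type":"number"},"y":{"type":"number"},"z":{"type":"number"},"turn":{"type":"number"}}}},"hand":{"type":"number"},"grip_force":{"type":"number"}},"required":["series"]}

```bash
mkdir -p pics; cat > h.py <<'E'
import numpy as np, cv2
from plant import monitor, camera, manip
def snap(name,fn,crop=None,s=1):
    c=camera(name); np.savez(f'{name}.npz',**{k:np.array(v) for k,v in c.items()})
    im=cv2.cvtColor(c['pixels'],cv2.COLOR_RGB2BGR)
    if crop: a,b,w,h=crop; im=im[b:b+h,a:a+w]
    cv2.imwrite('pics/'+fn,cv2.resize(im,None,fx=s,fy=s,interpolation=cv2.INTER_CUBIC)); return c
def K(c): return np.array([[c['fx'],0,c['cx']],[0,c['fy'],c['cy']],[0,0,1.]],float)
def load(n): return dict(np.load(f'{n}.npz'))
def pix(c,u,v,z):
    p=cv2.undistortPoints(np.array([[[u,v]]],float),K(c),np.array(c['dist'],float))[0,0]
    R=cv2.Rodrigues(np.array(c['rvec'],float))[0]; t=np.array(c['tvec'],float).ravel()
    o=-R.T@t; d=R.T@np.array([p[0],p[1],1]); return o+d*(z-o[2])/d[2]
def proj(c,P): return cv2.projectPoints(np.array(P,float).reshape(-1,1,3),np.array(c['rvec'],float),np.array(c['tvec'],float),K(c),np.array(c['dist'],float))[0][:,0]
E
python3 - <<'E'
from h import *
for n in('scene','top'):
    c=snap(n,n+'0.png',None,1.42); R=cv2.Rodrigues(c['rvec'])[0]; print(n,-R.T@c['tvec'],R[2],c['fx'])
s=monitor.state();print(s)
E
```

```text
scene [-0.29538515  0.63920406  0.54305883] [ 0.75273178 -0.52674878 -0.39488046] 502.04728652878316
top [0.4504059  0.01782132 1.04531893] [ 0.15224382 -0.02184944 -0.98810142] 388.110394546672
{'t': 0.1, 'joint_positions': array([-1.37412073e+00,  3.59381312e-01,  1.51129710e+00,  3.65076105e-06,
        1.27252541e+00, -1.15098614e-01]), 'joint_vel': array([ 0.0006385 , -0.00210155, -0.00276712, -0.00257767,  0.00091714,
        0.00161694]), 'joint_efforts': array([ 3.36661760e-04, -5.16358638e+01, -2.71405452e+01,  6.77294726e-02,
        2.76416657e-02, -3.07839753e-05]), 'tcp_pos': array([ 0.18392822, -0.57049823,  0.24093472]), 'ee_rot': array([-3.10190812e+00, -4.87501083e-01,  9.76738203e-05]), 'force': array([ 1.11822444, -0.34717267, -0.65625005]), 'torque': array([ 0.01444679, -0.01704029,  0.04235358]), 'finger_force': 0.0, 'opening': 0.08792503690921759}
```

View pics/scene0.png

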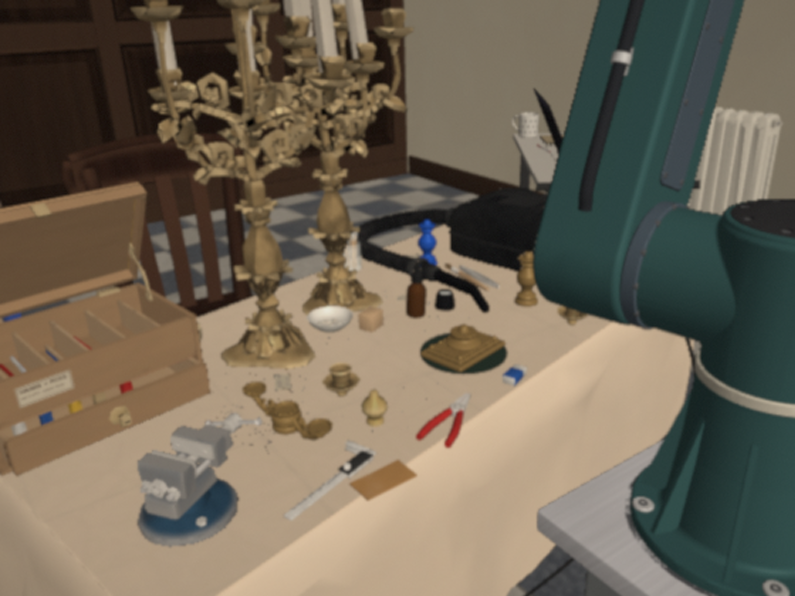

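View pics/top0.png

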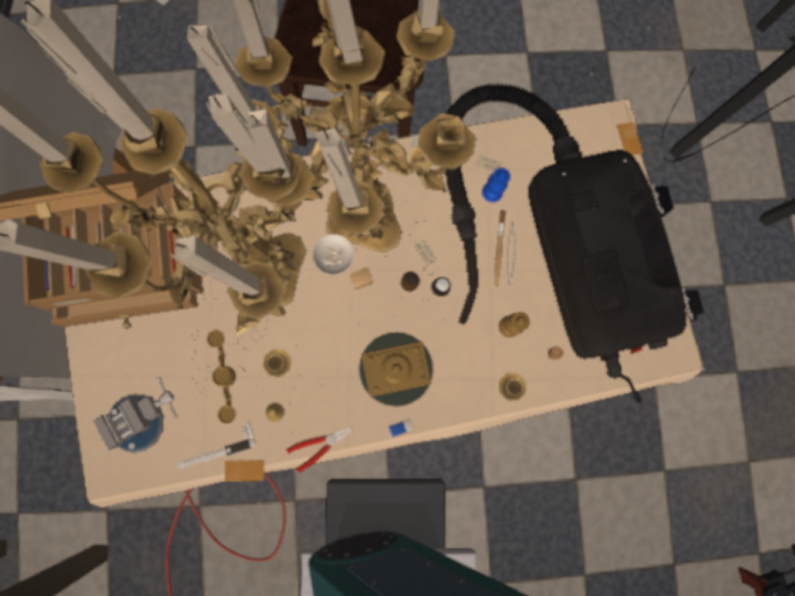

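```bash
python3 - <<'E'
from h import *
im=cv2.cvtColor(load('top')['pixels'],cv2.COLOR_RGB2BGR)
def crop(a,b,w,h,s,im=im): return cv2.resize(im[b:b+h,a:a+w],None,fx=s,fy=s,interpolation=cv2.INTER_CUBIC)
A=crop(140,225,160,75,5);B=crop(250,205,160,75,5)
for I,a,b in((A,140,225),(B,250,205)):
    for k in range(0,160,20):
        cv2.line(I,(k*5,0),(k*5,6),(0,0,255),1); cv2.putText(I,str(a+k),(k*5,16),0,.35,(0,0,255))
    for k in range(0,75,10): cv2.putText(I,str(b+k)+'-',(0,k*5+4),0,.35,(255,0,0))
cv2.imwrite('pics/A.png',A);cv2.imwrite('pics/B.png',B)
E
```

```text
(no output)
```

View pics/A.png

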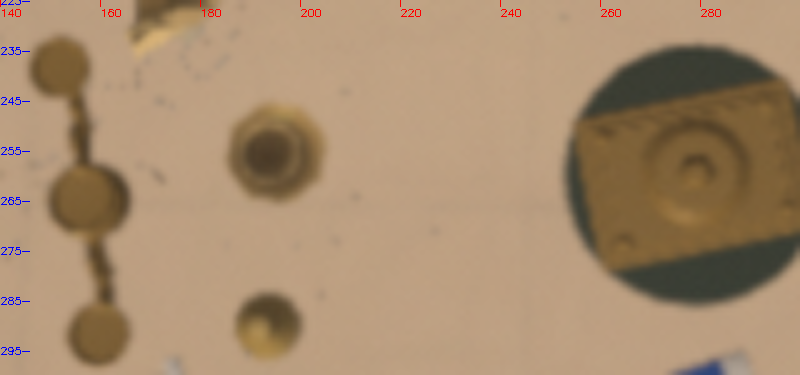

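View pics/B.png

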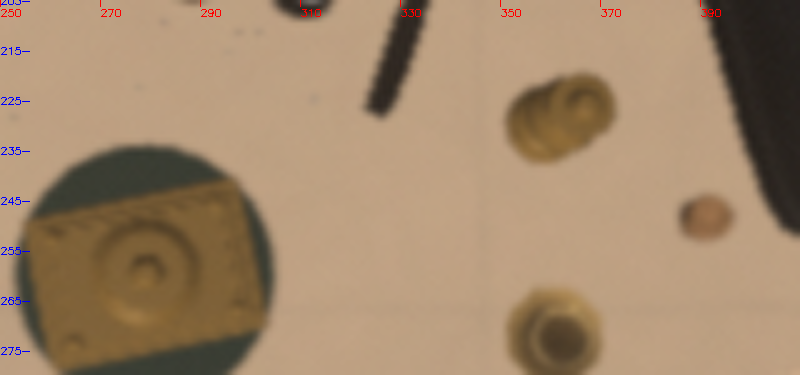

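```bash
cat > m.py <<'E'
from h import *
c=load('top')
for n,u,v,z in [('cupL',151.9,238.2,.033),('cupR',159.7,291.4,.033),('drum',156.8,264.7,.028),('pan1top',193,255.2,.044),('pan1rim',195.2,255.2,.022),('fin',193.6,290.2,.024),('footspig',279.5,259.4,.049),('shoulder',279.6,260.4,.039),('pad',279.6,259.7,.0),('stemtop',366.6,226,.098),('stemfoot',357.8,229.6,.003),('pan2top',362,272.6,.044),('pan2rim',360.2,272.2,.022),('cork',391.5,248.5,.025),('loupe',441/1.42,286/1.42,.031),('bottle',410/1.42,281/1.42,.104)]:
    print(n,pix(c,u,v,z).round(4))
E
python3 m.py
```

```text
cupL [0.5358 0.3221 0.033 ]
cupR [0.399  0.2956 0.033 ]
drum [0.4672 0.3074 0.028 ]
pan1top [0.4921 0.2105 0.044 ]
pan1rim [0.493 0.209 0.022]
fin [0.4026 0.21   0.024 ]
footspig [ 0.4826 -0.0114  0.049 ]
shoulder [ 0.4804 -0.012   0.039 ]
pad [ 0.4834 -0.0131  0.    ]
stemtop [ 0.564  -0.2259  0.098 ]
stemfoot [ 0.5654 -0.2257  0.003 ]
pan2top [ 0.4494 -0.2243  0.044 ]
pan2rim [ 0.4505 -0.2249  0.022 ]
cork [ 0.5128 -0.3101  0.025 ]
loupe [ 0.6371 -0.0943  0.031 ]
bottle [ 0.632  -0.0322  0.104 ]
```

```bash
cat >> h.py <<'E'
def go(x,y,z,psi,n=None):
    "print the rows needed: shift rows first at present yaw, then turn rows"
    s=monitor.state(); R=cv2.Rodrigues(s['ee_rot'])[0]; d=R.T@(np.array([x,y,z])-s['tcp_pos'])/.05
    p=np.degrees(np.arctan2(R[1,0],R[0,0])); k=n or int(np.ceil(abs(d).max()/.95)) or 1
    print('t',round(s['t'],2),'tcp',s['tcp_pos'].round(4),'psi',p.round(2),'F',s['force'].round(1),'tilt',R[:2,2].round(4))
    print(k,'rows of',(d/k).round(3),'total',d.round(3),'turn total',round((p-psi)/6,3))
E
python3 -c "
from h import *
go(.5645,-.226,.2,0)"
```

```text
t 0.1 tcp [ 0.1839 -0.5705  0.2409] psi 17.86 F [ 1.1 -0.3 -0.7] tilt [-0.0003  0.0016]
10 rows of [ 0.936 -0.422  0.083] total [ 9.358 -4.222  0.827] turn total 2.977
```

Request:
arm_command --hand 1 --grip_force 20 --series '[{"x":0.936,"y":-0.422,"z":0.083},{"x":0.936,"y":-0.422,"z":0.083},{"x":0.936,"y":-0.422,"z":0.083},{"x":0.936,"y":-0.422,"z":0.083},{"x":0.936,"y":-0.422,"z":0.083},{"x":0.936,"y":-0.422,"z":0.083},{"x":0.936,"y":-0.422,"z":0.083},{"x":0.936,"y":-0.422,"z":0.083},{"x":0.936,"y":-0.422,"z":0.083},{"x":0.936,"y":-0.422,"z":0.083}]'

```text
schema error: expected keys x, y, z, turn
```

Request:
arm_command --series '[{"turn":1},{"turn":1},{"turn":0.98},{},{}]'

```text
schema error: expected keys x, y, z, turn
```

```bash
python3 -c "
from h import *
go(.5645,-.226,.049,0)
snap('scene','s1.png',(300,130,200,150),4)
c=load('scene');print(proj(c,[[.5645,-.226,.098],[.5645,-.226,0]]))"
```

```text
t 0.1 tcp [ 0.1839 -0.5705  0.2409] psi 17.86 F [ 1.1 -0.3 -0.7] tilt [-0.0003  0.0016]
10 rows of [ 0.936 -0.422  0.385] total [ 9.357 -4.217  3.847] turn total 2.977
[[372.40483918 177.27799569]
 [370.76864831 212.41595688]]
```

View pics/s1.png

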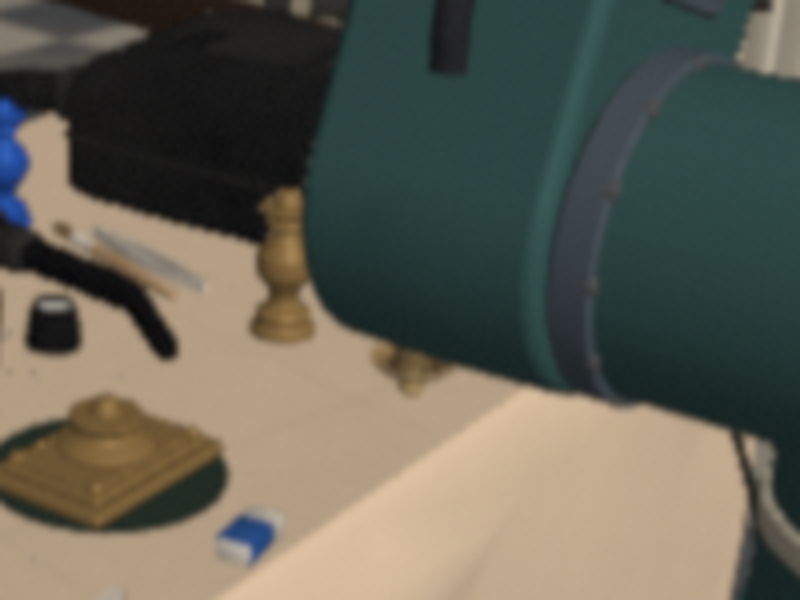

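The picture shows the stem with its top at about (371.5, 177.5) and its base at about (370.7, 212). That matches the projected position within 1 px. Every row needs all four keys.

Request:
arm_command --hand 1 --grip_force 20 --series '[{"x":0.936,"y":-0.422,"z":0.083,"turn":0},{"x":0.936,"y":-0.422,"z":0.083,"turn":0},{"x":0.936,"y":-0.422,"z":0.083,"turn":0},{"x":0.936,"y":-0.422,"z":0.083,"turn":0},{"x":0.936,"y":-0.422,"z":0.083,"turn":0},{"x":0.936,"y":-0.422,"z":0.083,"turn":0},{"x":0.936,"y":-0.422,"z":0.083,"turn":0},{"x":0.936,"y":-0.422,"z":0.083,"turn":0},{"x":0.936,"y":-0.422,"z":0.083,"turn":0},{"x":0.936,"y":-0.422,"z":0.083,"turn":0}]'

```text
t: 1.4
tcp_pos: [0.5658, -0.2253, 0.1998]
ee_rot: [-3.103, -0.488, 0.0]
force: [0.3, -1.0, -0.7]
opening: 0.0877
finger_force: 0.0
```

Request:
arm_command --series '[{"x":0,"y":0,"z":0,"turn":1},{"x":0,"y":0,"z":0,"turn":1},{"x":0,"y":0,"z":0,"turn":0.98},{"x":0,"y":0,"z":0,"turn":0},{"x":0,"y":0,"z":0,"turn":0}]'

```text
t: 2.02
tcp_pos: [0.5646, -0.2266, 0.2]
ee_rot: [-3.141, -0.003, 0.001]
force: [-0.2, 0.2, -0.5]
opening: 0.088
finger_force: 0.0
```

```bash
python3 -c "
from h import *
go(.5645,-.226,.049,0)"
```

```text
t 2.02 tcp [ 0.5646 -0.2266  0.2   ] psi 0.09 F [-0.2  0.2 -0.5] tilt [-0.0004  0.0003]
4 rows of [-0.    -0.003  0.755] total [-1.00e-03 -1.10e-02  3.02e+00] turn total 0.016
```

Request:
arm_command --series '[{"x":0,"y":0,"z":0.8,"turn":0},{"x":0,"y":0,"z":0.8,"turn":0},{"x":0,"y":0,"z":0.8,"turn":0},{"x":0,"y":0,"z":0.4,"turn":0},{"x":0,"y":0,"z":0.2,"turn":0},{"x":0,"y":0,"z":0,"turn":0}]'

```text
t: 2.78
tcp_pos: [0.5646, -0.2266, 0.0499]
ee_rot: [-3.141, -0.0, 0.001]
force: [-0.3, 0.6, 0.1]
opening: 0.0879
finger_force: 0.0
```

Request:
arm_command --hand 0.3 --grip_force 20 --series '[{"x":0,"y":0,"z":0,"turn":0},{"x":0,"y":0,"z":0,"turn":0},{"x":0,"y":0,"z":0,"turn":0},{"x":0,"y":0,"z":0,"turn":0},{"x":0,"y":0,"z":0,"turn":0},{"x":0,"y":0,"z":0,"turn":0},{"x":0,"y":0,"z":0,"turn":0},{"x":0,"y":0,"z":0,"turn":0}]'

```text
t: 3.78
tcp_pos: [0.565, -0.227, 0.0503]
ee_rot: [3.141, -0.0, 0.001]
force: [0.4, -1.9, 1.9]
opening: 0.0386
finger_force: 20.0
```

Request:
arm_command --hand 0.2 --series '[{"x":0,"y":0,"z":-0.3,"turn":0},{"x":0,"y":0,"z":-0.6,"turn":0},{"x":0,"y":0,"z":-0.6,"turn":0},{"x":0,"y":0,"z":-0.5,"turn":0},{"x":0,"y":0,"z":0,"turn":0}]'

```text
t: 4.4
tcp_pos: [0.5659, -0.2269, 0.1524]
ee_rot: [3.14, -0.0, 0.006]
force: [0.6, -0.2, -2.0]
opening: 0.0382
finger_force: 20.0
```

```bash
python3 -c "
from h import *
go(.482,-.012,.115,0,8)"
```

```text
t 4.4 tcp [ 0.5659 -0.2269  0.1524] psi -0.01 F [ 0.6 -0.2 -2. ] tilt [ 0.0036 -0.0014]
8 rows of [-0.21  -0.537  0.092] total [-1.682 -4.299  0.737] turn total -0.002
```

Request:
arm_command --series '[{"x":-0.1,"y":-0.3,"z":0,"turn":0},{"x":-0.21,"y":-0.54,"z":0.09,"turn":0},{"x":-0.24,"y":-0.61,"z":0.12,"turn":0},{"x":-0.24,"y":-0.61,"z":0.12,"turn":0},{"x":-0.24,"y":-0.61,"z":0.12,"turn":0},{"x":-0.24,"y":-0.61,"z":0.12,"turn":0},{"x":-0.21,"y":-0.54,"z":0.09,"turn":0},{"x":-0.15,"y":-0.38,"z":0.08,"turn":0},{"x":-0.05,"y":-0.1,"z":0,"turn":0},{"x":0,"y":0,"z":0,"turn":0}]'

```text
t: 5.65
tcp_pos: [0.4809, -0.0116, 0.1131]
ee_rot: [3.141, 0.001, 0.0]
force: [0.7, 0.2, -2.2]
opening: 0.0383
finger_force: 20.0
```

```bash
python3 -c "
from h import *
go(.482,-.012,.0895,0,1)
snap('scene','s2.png',(260,160,130,110),5)"
```

```text
t 5.65 tcp [ 0.4809 -0.0116  0.1131] psi 0.02 F [ 0.7  0.2 -2.2] tilt [ 0.     -0.0001]
1 rows of [0.022 0.008 0.472] total [0.022 0.008 0.472] turn total 0.004
```

View pics/s2.png

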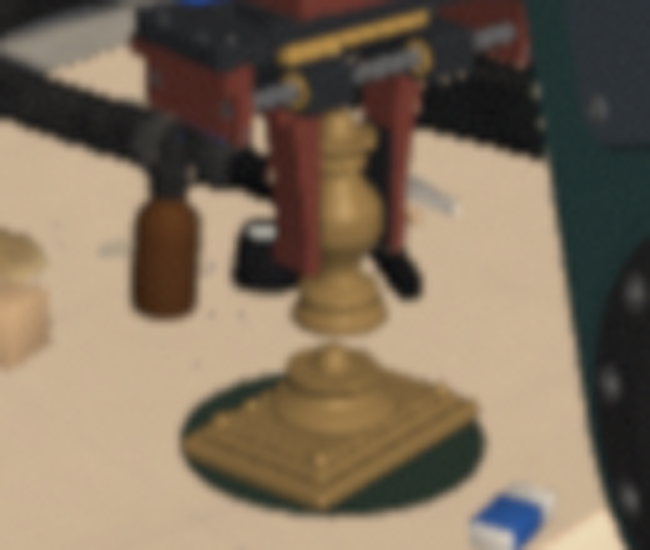

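Stem foot is centred at about crop column 340 and the spigot tip at 334, so they line up within about 2 mm. Lowering now.

Request:
arm_command --series '[{"x":0.03,"y":-0.03,"z":0.15,"turn":0},{"x":0,"y":0,"z":0.15,"turn":0},{"x":0,"y":0,"z":0.1,"turn":0},{"x":0,"y":0,"z":0.06,"turn":0},{"x":0,"y":0,"z":0,"turn":0},{"x":0,"y":0,"z":0,"turn":0}]'

```text
t: 6.45
tcp_pos: [0.4824, -0.0101, 0.0903]
ee_rot: [-3.142, 0.0, -0.0]
force: [0.4, -0.1, -2.6]
opening: 0.0381
finger_force: 20.0
```

Request:
arm_command --series '[{"x":0,"y":0,"z":0.02,"turn":0},{"x":0,"y":0,"z":0.02,"turn":0},{"x":0,"y":0,"z":0,"turn":0},{"x":0,"y":0,"z":0,"turn":0}]'

```text
t: 6.95
tcp_pos: [0.483, -0.0102, 0.0892]
ee_rot: [3.141, -0.0, 0.003]
force: [-1.7, 0.6, 7.8]
opening: 0.0379
finger_force: 20.0
```

Request:
arm_command --hand 0.7 --series '[{"x":0,"y":0,"z":0,"turn":0},{"x":0,"y":0,"z":0,"turn":0},{"x":0,"y":0,"z":0,"turn":0},{"x":0,"y":0,"z":0,"turn":0}]'

```text
t: 7.45
tcp_pos: [0.4823, -0.0101, 0.0881]
ee_rot: [-3.141, 0.0, 0.0]
force: [-0.2, 0.4, -0.7]
opening: 0.0615
finger_force: 0.0
```

Request:
arm_command --series '[{"x":0,"y":0,"z":-0.3,"turn":0},{"x":0,"y":0,"z":-0.6,"turn":0},{"x":0,"y":0,"z":-0.8,"turn":0},{"x":0,"y":0,"z":-0.6,"turn":-0.9},{"x":0,"y":0,"z":0,"turn":-0.92},{"x":0,"y":0,"z":0,"turn":0}]'

```text
t: 8.2
tcp_pos: [0.4823, -0.0101, 0.2034]
ee_rot: [-3.127, -0.297, -0.001]
force: [0.8, 1.4, 0.2]
opening: 0.0614
finger_force: 0.0
```

```bash
python3 -c "
from h import *
snap('scene','s3.png',(260,160,130,110),5)
go(.4672,.3085,.12,11)
"
```

```text
t 8.25 tcp [ 0.482  -0.0101  0.203 ] psi 10.79 F [-0.1 -0.2 -0.6] tilt [-0.0004  0.0002]
7 rows of [ 0.129 -0.902  0.237] total [ 0.902 -6.314  1.662] turn total -0.035
```

View pics/s3.png

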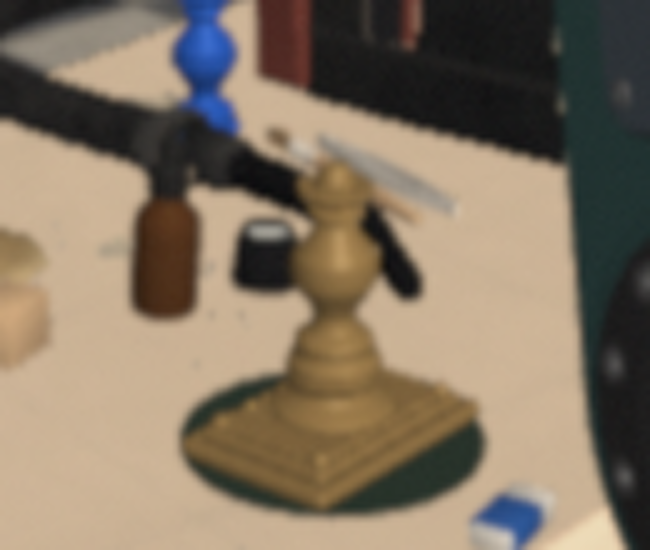

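The stem sits flush and upright on the foot. Next, the branch.

Request:
arm_command --series '[{"x":0.129,"y":-0.9,"z":0.1,"turn":0},{"x":0.129,"y":-0.9,"z":0.2,"turn":0},{"x":0.129,"y":-0.9,"z":0.27,"turn":0},{"x":0.129,"y":-0.9,"z":0.27,"turn":0},{"x":0.129,"y":-0.9,"z":0.27,"turn":0},{"x":0.129,"y":-0.9,"z":0.27,"turn":0},{"x":0.129,"y":-0.91,"z":0.27,"turn":0},{"x":0,"y":0,"z":0,"turn":0},{"x":0,"y":0,"z":0,"turn":0}]'

```text
t: 9.38
tcp_pos: [0.4663, 0.3077, 0.1201]
ee_rot: [3.127, 0.298, -0.003]
force: [-0.2, -0.9, -0.3]
opening: 0.0613
finger_force: 0.0
```

```bash
python3 -c "
from h import *
go(.4672,.3085,.0215,11)
snap('scene','s4.png',(140,230,120,100),5)
c=load('scene');print(proj(c,[[.4672,.3085,.03],[.5358,.3221,.033],[.399,.2956,.033]]))"
```

```text
t 9.38 tcp [0.4663 0.3077 0.1201] psi 10.89 F [-0.2 -0.9 -0.3] tilt [-0.0015 -0.0011]
3 rows of [ 0.008 -0.005  0.657] total [ 0.023 -0.014  1.971] turn total -0.018
[[202.30875281 286.2893777 ]
 [180.24068046 272.33230659]
 [225.77831937 298.80830212]]
```

View pics/s4.png

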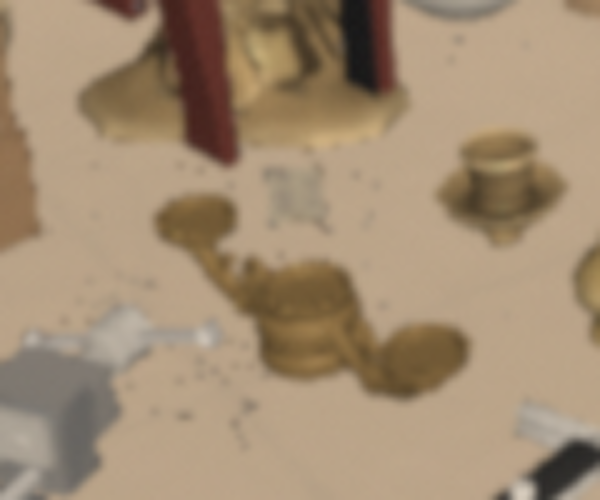

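The branch shows cups at about (179.6, 273.4) and (225.6, 300.5), within about 2 px of what I projected. Descending.

Request:
arm_command --series '[{"x":0,"y":-0.02,"z":0.6,"turn":0},{"x":0,"y":0,"z":0.6,"turn":0},{"x":0,"y":0,"z":0.5,"turn":0},{"x":0,"y":0,"z":0.25,"turn":0},{"x":0,"y":0,"z":0,"turn":0}]'

```text
t: 10.05
tcp_pos: [0.4666, 0.3083, 0.0229]
ee_rot: [3.127, 0.296, -0.002]
force: [-0.8, -0.0, 0.7]
opening: 0.0615
finger_force: 0.0
```

Request:
arm_command --hand 0.2 --grip_force 25 --series '[{"x":0,"y":0,"z":0,"turn":0},{"x":0,"y":0,"z":0,"turn":0},{"x":0,"y":0,"z":0,"turn":0},{"x":0,"y":0,"z":0,"turn":0},{"x":0,"y":0,"z":0,"turn":0},{"x":0,"y":0,"z":0,"turn":0}]'

```text
t: 10.8
tcp_pos: [0.4674, 0.3095, 0.024]
ee_rot: [-3.127, -0.299, -0.002]
force: [-0.5, -1.4, 6.2]
opening: 0.0391
finger_force: 25.0
```

Request:
arm_command --series '[{"x":0,"y":0,"z":-0.2,"turn":0},{"x":0,"y":0,"z":-0.5,"turn":0},{"x":0,"y":0,"z":-0.8,"turn":0},{"x":0,"y":0,"z":-0.8,"turn":0},{"x":0,"y":0,"z":-0.8,"turn":0},{"x":0,"y":0,"z":-0.7,"turn":0},{"x":0,"y":0,"z":-0.3,"turn":0},{"x":0,"y":0,"z":0,"turn":0}]'

```text
t: 11.8
tcp_pos: [0.4669, 0.3094, 0.2287]
ee_rot: [-3.127, -0.299, -0.002]
force: [-0.6, -0.2, -2.1]
opening: 0.0391
finger_force: 25.0
```

```bash
python3 -c "
from h import *
go(.4824,-.0102,.2,90)
snap('scene','s5.png',(120,170,160,120),5)"
```

```text
t 11.8 tcp [0.4669 0.3094 0.2287] psi 10.91 F [-0.6 -0.2 -2.1] tilt [0.0012 0.0007]
7 rows of [-0.13   0.905  0.081] total [-0.907  6.334  0.57 ] turn total -13.182
```

View pics/s5.png

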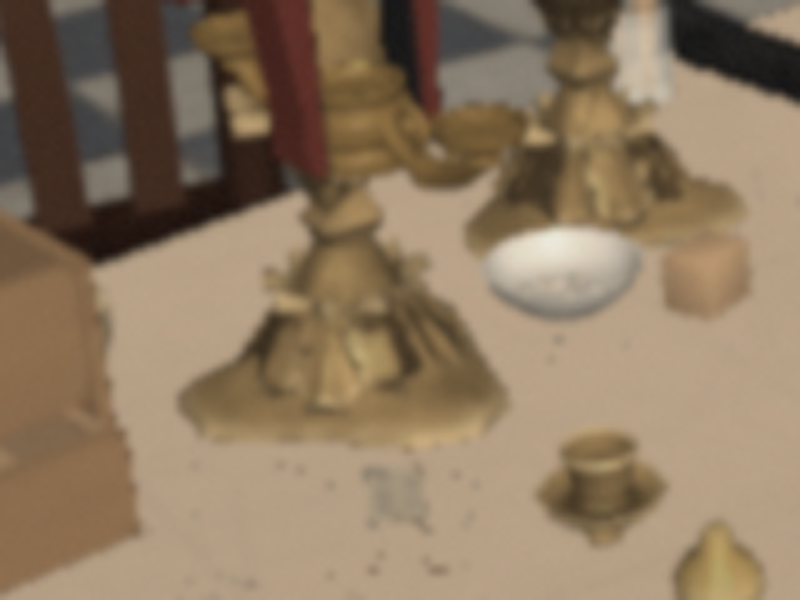

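The branch is held level by its drum, about 0.2 m above the table.

Request:
arm_command --series '[{"x":-0.05,"y":0.5,"z":0,"turn":0},{"x":-0.13,"y":0.8,"z":0,"turn":0},{"x":-0.13,"y":0.9,"z":0,"turn":0},{"x":-0.13,"y":0.9,"z":0,"turn":0},{"x":-0.13,"y":0.9,"z":0,"turn":0},{"x":-0.13,"y":0.9,"z":0,"turn":0},{"x":-0.13,"y":0.8,"z":0,"turn":0},{"x":-0.08,"y":0.6,"z":0,"turn":0},{"x":0,"y":0,"z":0,"turn":0}]'

```text
t: 12.98
tcp_pos: [0.4807, -0.0103, 0.2264]
ee_rot: [-3.127, -0.294, 0.005]
force: [0.4, -0.1, -3.0]
opening: 0.0391
finger_force: 25.0
```

Request:
arm_command --series '[{"x":0,"y":0,"z":0,"turn":-0.5},{"x":0,"y":0,"z":0,"turn":-1},{"x":0,"y":0,"z":0,"turn":-1},{"x":0,"y":0,"z":0,"turn":-1},{"x":0,"y":0,"z":0,"turn":-1},{"x":0,"y":0,"z":0,"turn":-1},{"x":0,"y":0,"z":0,"turn":-1},{"x":0,"y":0,"z":0,"turn":-1},{"x":0,"y":0,"z":0,"turn":-1},{"x":0,"y":0,"z":0,"turn":-1}]'

```text
t: 14.22
tcp_pos: [0.4806, -0.0074, 0.2268]
ee_rot: [-2.6, -1.759, 0.003]
force: [0.1, -1.0, -1.4]
opening: 0.0388
finger_force: 25.0
```

Request:
arm_command --series '[{"x":0,"y":0,"z":0,"turn":-1},{"x":0,"y":0,"z":0,"turn":-1},{"x":0,"y":0,"z":0,"turn":-1},{"x":0,"y":0,"z":0,"turn":-0.68},{"x":0,"y":0,"z":0,"turn":0},{"x":0,"y":0,"z":0,"turn":0}]'

```text
t: 14.98
tcp_pos: [0.4812, -0.0081, 0.2275]
ee_rot: [-2.222, -2.219, 0.001]
force: [0.4, -0.3, -1.7]
opening: 0.0392
finger_force: 25.0
```

```bash
python3 -c "
from h import *
go(.4824,-.0102,.17,90)
snap('top','t1.png',(220,190,130,110),5)
snap('scene','s6.png',(220,100,180,160),4)
a=cv2.imread('pics/t1.png');b=cv2.imread('pics/s6.png')
cv2.imwrite('pics/c6.png',np.hstack([cv2.resize(a,(400,338)),cv2.resize(b,(380,338))]))"
```

```text
t 14.97 tcp [ 0.4812 -0.0081  0.2275] psi 89.94 F [ 0.4 -0.3 -1.7] tilt [-0.0014  0.0005]
2 rows of [-0.021  0.013  0.575] total [-0.043  0.025  1.15 ] turn total -0.011
```

View pics/c6.png

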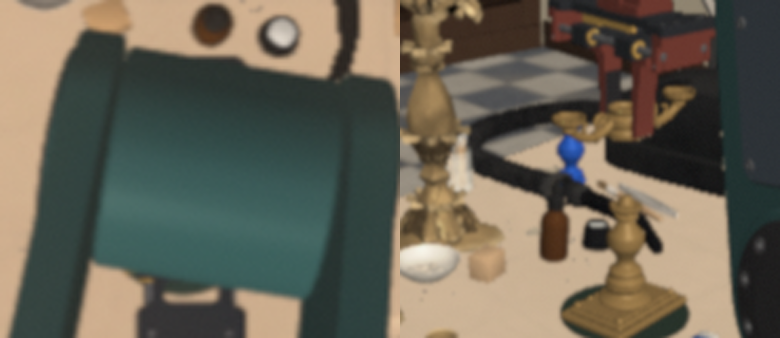

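Request:
arm_command --series '[{"x":-0.04,"y":0.025,"z":0.4,"turn":0},{"x":0,"y":0,"z":0.5,"turn":0},{"x":0,"y":0,"z":0.25,"turn":0},{"x":0,"y":0,"z":0,"turn":0},{"x":0,"y":0,"z":0,"turn":0}]'

```text
t: 15.7
tcp_pos: [0.4835, -0.0108, 0.1713]
ee_rot: [2.221, 2.22, 0.001]
force: [-0.3, 0.1, -2.3]
opening: 0.039
finger_force: 25.0
```

```bash
python3 -c "
from h import *
go(.4824,-.0102,.152,90)
snap('scene','s7.png',(285,135,100,75),8)
c=load('scene');z=monitor.state()['tcp_pos'][2]-.024;x,y=.4824,-.0102
print((proj(c,[[x,y+.07,z+.033],[x,y-.07,z+.033],[x,y,z],[x,y,z+.03],[x,y,.137]])-[285,135])*8)"
```

```text
t 15.7 tcp [ 0.4835 -0.0108  0.1713] psi 89.98 F [-0.3  0.1 -2.3] tilt [ 0.0011 -0.0001]
1 rows of [ 0.012 -0.023  0.386] total [ 0.012 -0.023  0.386] turn total -0.004
[[133.00035112 363.91486027]
 [539.13533301 251.68300993]
 [341.92199476 421.31092899]
 [342.89534899 316.5049417 ]
 [341.58904878 457.41406355]]
```

View pics/s7.png

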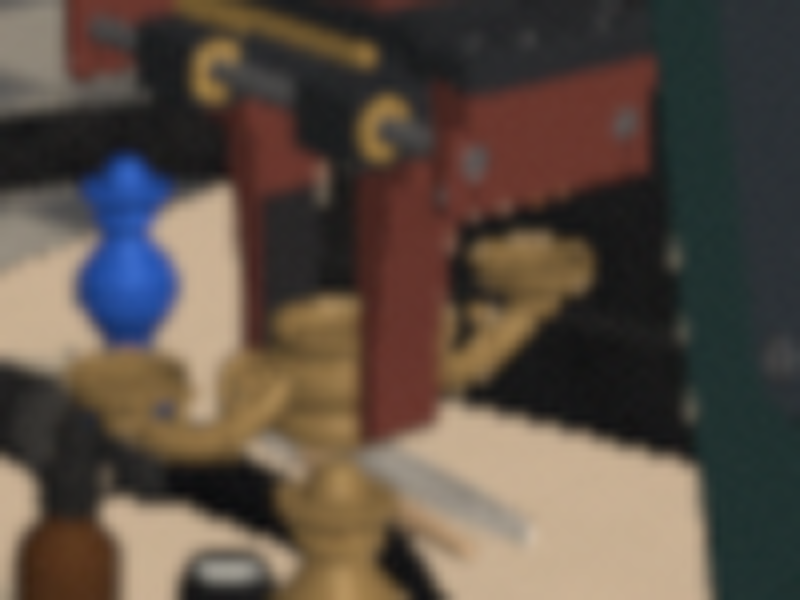

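The cups show at about (128, 365) and (532, 252) against projected (133, 364) and (539, 252). The spigot is at 338 against 341, so yaw and position are both good. Lowering.

Request:
arm_command --series '[{"x":0,"y":-0.02,"z":0.12,"turn":0},{"x":0,"y":0,"z":0.12,"turn":0},{"x":0,"y":0,"z":0.08,"turn":0},{"x":0,"y":0,"z":0.05,"turn":0},{"x":0,"y":0,"z":0,"turn":0},{"x":0,"y":0,"z":0,"turn":0}]'

```text
t: 16.5
tcp_pos: [0.482, -0.0107, 0.1522]
ee_rot: [-2.222, -2.221, -0.0]
force: [-0.6, -0.1, -1.9]
opening: 0.039
finger_force: 25.0
```

Request:
arm_command --series '[{"x":0,"y":0,"z":0.025,"turn":0},{"x":0,"y":0,"z":0.02,"turn":0},{"x":0,"y":0,"z":0,"turn":0},{"x":0,"y":0,"z":0,"turn":0}]'

```text
t: 17.0
tcp_pos: [0.4823, -0.0108, 0.151]
ee_rot: [2.221, 2.221, 0.001]
force: [-2.1, -0.2, 7.9]
opening: 0.039
finger_force: 25.0
```

Request:
arm_command --hand 0.7 --series '[{"x":0,"y":0,"z":0,"turn":0},{"x":0,"y":0,"z":0,"turn":0},{"x":0,"y":0,"z":0,"turn":0},{"x":0,"y":0,"z":0,"turn":0},{"x":0,"y":0,"z":-0.2,"turn":0},{"x":0,"y":0,"z":-0.5,"turn":0},{"x":0,"y":0,"z":-0.8,"turn":0},{"x":0,"y":0,"z":-0.6,"turn":0},{"x":0,"y":0,"z":0,"turn":0},{"x":0,"y":0,"z":0,"turn":0}]'

```text
t: 18.25
tcp_pos: [0.4815, -0.0106, 0.2546]
ee_rot: [-2.221, -2.221, 0.0]
force: [-0.2, 0.2, 0.4]
opening: 0.0613
finger_force: 0.0
```

```bash
python3 -c "
from h import *
go(.4026,.2105,.12,90)
snap('scene','s8.png',(240,130,160,120),5)
c=load('scene')
x,y,z=.4824,-.0102,.127
print((proj(c,[[x,y+.07,z+.033],[x,y-.07,z+.033],[x,y,z+.03],[.4026,.210,.049],[.4026,.21,0]])-[240,130])*5)"
```

```text
t 18.25 tcp [ 0.4815 -0.0106  0.2546] psi 89.99 F [-0.2  0.2  0.4] tilt [-0.0005  0.0002]
5 rows of [ 0.884 -0.315  0.539] total [ 4.422 -1.577  2.693] turn total -0.002
[[308.71761945 298.74159306]
 [560.65572639 226.07088289]
 [438.89196277 267.71031064]
 [121.0372973  725.25446022]
 [126.28245462 835.40467113]]
```

View pics/s8.png

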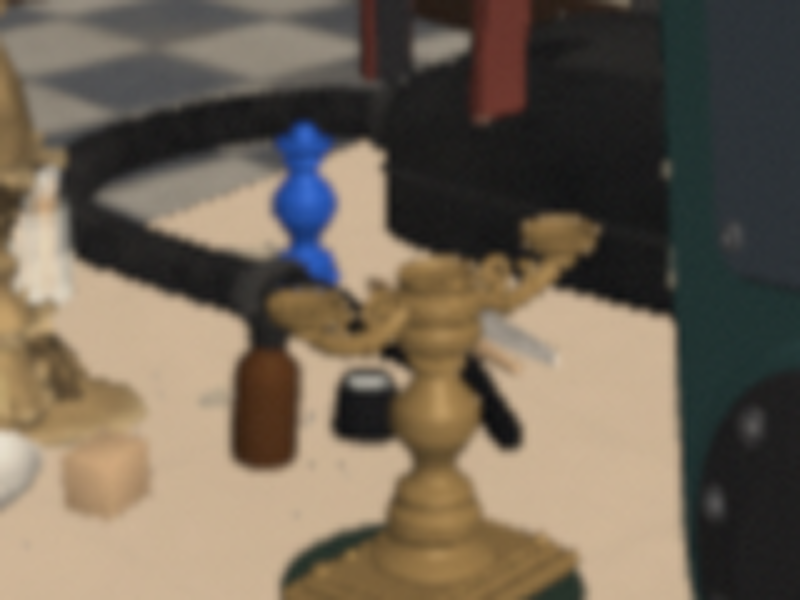

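The branch is seated and level, with its cups at about (308, 302) and (560, 228), as predicted. Now the finial.

Request:
arm_command --series '[{"x":0.884,"y":-0.315,"z":0,"turn":0},{"x":0.884,"y":-0.315,"z":0,"turn":0},{"x":0.884,"y":-0.315,"z":0.3,"turn":0},{"x":0.884,"y":-0.315,"z":0.6,"turn":0},{"x":0.884,"y":-0.315,"z":0.9,"turn":0},{"x":0,"y":0,"z":0.9,"turn":0},{"x":0,"y":0,"z":0,"turn":0}]'

```text
t: 19.18
tcp_pos: [0.3999, 0.2078, 0.1184]
ee_rot: [-2.217, -2.22, 0.013]
force: [-0.3, -0.8, 0.3]
opening: 0.0615
finger_force: 0.0
```

```bash
python3 -c "
from h import *
go(.4026,.2105,.026,90)
snap('scene','s9.png',(200,230,120,90),6)
c=load('scene')
print((proj(c,[[.4026,.210,.049],[.4026,.21,0],[.4925,.2095,.022]])-[200,230])*6)"
```

```text
t 19.18 tcp [0.3999 0.2078 0.1184] psi 90.06 F [-0.3 -0.8  0.3] tilt [-0.009 -0.003]
2 rows of [0.03  0.035 0.924] total [0.06  0.07  1.848] turn total 0.01
[[385.24475676 270.30535226]
 [391.53894555 402.48560536]
 [245.68540948 228.87588686]]
```

View pics/s9.png

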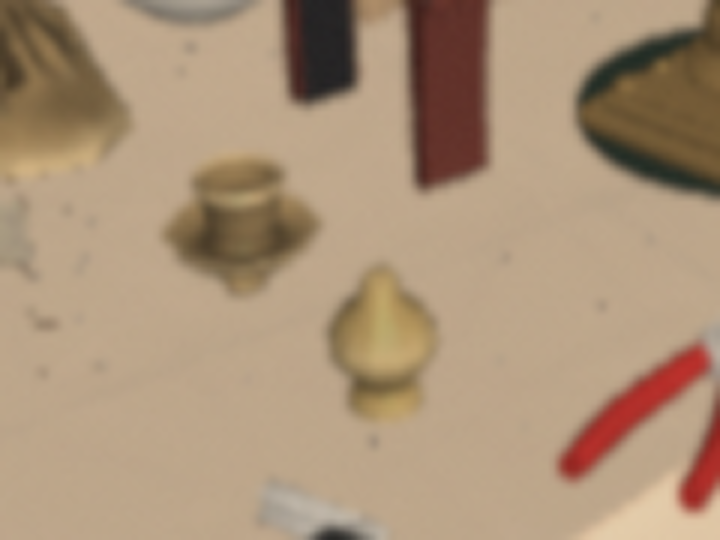

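The finial is at about (381, 268) at its tip and (385, 402) at its base, within 1 raw px of prediction.

Request:
arm_command --series '[{"x":0,"y":0,"z":0,"turn":0},{"x":0,"y":0,"z":0,"turn":0},{"x":0,"y":0,"z":0.6,"turn":0},{"x":0,"y":0,"z":0.6,"turn":0},{"x":0,"y":0,"z":0.4,"turn":0},{"x":0,"y":0,"z":0.23,"turn":0},{"x":0,"y":0,"z":0,"turn":0}]'

```text
t: 20.1
tcp_pos: [0.4041, 0.2085, 0.0303]
ee_rot: [-2.222, -2.221, -0.0]
force: [-0.2, -0.2, 0.7]
opening: 0.0615
finger_force: 0.0
```

```bash
python3 -c "
from h import *
go(.4026,.2105,.026,90)"
```

```text
t 20.1 tcp [0.4041 0.2085 0.0303] psi 89.96 F [-0.2 -0.2  0.7] tilt [-0.      0.0001]
1 rows of [ 0.041 -0.031  0.086] total [ 0.041 -0.031  0.086] turn total -0.007
```

Request:
arm_command --series '[{"x":0.04,"y":-0.03,"z":0.085,"turn":0},{"x":0,"y":0,"z":0,"turn":0}]'

```text
t: 20.35
tcp_pos: [0.4025, 0.2108, 0.0263]
ee_rot: [2.221, 2.221, 0.001]
force: [0.8, -0.7, -0.5]
opening: 0.0618
finger_force: 0.0
```

Request:
arm_command --hand 0.2 --grip_force 20 --series '[{"x":0,"y":0,"z":0,"turn":0},{"x":0,"y":0,"z":0,"turn":0},{"x":0,"y":0,"z":0,"turn":0},{"x":0,"y":0,"z":0,"turn":0},{"x":0,"y":0,"z":0,"turn":0},{"x":0,"y":0,"z":0,"turn":0}]'

```text
t: 21.1
tcp_pos: [0.4028, 0.2107, 0.0261]
ee_rot: [2.222, 2.221, 0.001]
force: [1.5, -0.6, 2.1]
opening: 0.0334
finger_force: 20.0
```

Request:
arm_command --series '[{"x":0,"y":0,"z":-0.3,"turn":0},{"x":0,"y":0,"z":-0.7,"turn":0},{"x":0,"y":0,"z":-0.9,"turn":0},{"x":0,"y":0,"z":-0.9,"turn":0},{"x":0,"y":0,"z":-0.9,"turn":0},{"x":0,"y":0,"z":-0.5,"turn":0},{"x":0,"y":0,"z":0,"turn":0},{"x":0,"y":0,"z":0,"turn":0}]'

```text
t: 22.1
tcp_pos: [0.4012, 0.2102, 0.2346]
ee_rot: [-2.221, -2.22, 0.003]
force: [-0.1, -0.1, -0.6]
opening: 0.0333
finger_force: 20.0
```

```bash
python3 -c "
from h import *
go(.482,-.0105,.2,90)"
```

```text
t 22.1 tcp [0.4012 0.2102 0.2346] psi 89.98 F [-0.1 -0.1 -0.6] tilt [-0.0024 -0.0007]
5 rows of [-0.883  0.324  0.138] total [-4.414  1.619  0.691] turn total -0.003
```

Request:
arm_command --series '[{"x":-0.5,"y":0.18,"z":0,"turn":0},{"x":-0.88,"y":0.32,"z":0,"turn":0},{"x":-0.9,"y":0.33,"z":0,"turn":0},{"x":-0.9,"y":0.33,"z":0,"turn":0},{"x":-0.8,"y":0.3,"z":0,"turn":0},{"x":-0.43,"y":0.16,"z":0,"turn":0},{"x":0,"y":0,"z":0,"turn":0},{"x":0,"y":0,"z":0,"turn":0}]'

```text
t: 23.1
tcp_pos: [0.482, -0.0092, 0.2346]
ee_rot: [-2.22, -2.219, 0.002]
force: [0.5, -0.3, -1.0]
opening: 0.0335
finger_force: 20.0
```

```bash
cat > asc.py <<'E'
from h import *
def asc(c,u0,v0,w,h):
    im=cv2.cvtColor(c['pixels'],cv2.COLOR_RGB2HSV)[v0:v0+h,u0:u0+w]
    for j,r in enumerate(im): print(v0+j,''.join('B' if 14<=a<=30 and s>85 and v>70 else 'R' if (a<8 or a>172) and s>90 else '#' if v<60 else 'b' if 95<a<130 and s>120 else '.' for a,s,v in r))
E
python3 -c "
from asc import *
go(.482,-.0105,.178,90)
c=snap('scene','s10.png',(280,100,100,75),8)
x,y,z=monitor.state()['tcp_pos']
print(proj(c,[[x,y,z-.026],[x,y,z],[x,y,z+.023],[.4824,-.0102,.157]]))
asc(c,295,105,70,90)"
```

```text
t 23.1 tcp [ 0.482  -0.0092  0.2346] psi 89.97 F [ 0.5 -0.3 -1. ] tilt [-0.0031  0.0011]
2 rows of [-0.013  0.001  0.566] total [-0.026  0.003  1.131] turn total -0.005
[[327.63022557 160.67344363]
 [327.73927423 148.79457466]
 [327.83845474 138.08690404]
 [327.77839255 183.54206213]]
105 RRRRRRRRRRR.BBBBBBBBBBB.##############################################
106 RRRRRRRRRRR..BBBBBBBBBBBBBB.##########################################
107 RRRRRRRRRRRR.BBBBBBBBBBBBBBBBBB.######################################
108 R....RRR#######.BBBBBBBBBBBBBBBBBBB..#################################
109 R......#########.BBBBBBBBBBBBBBBBBBBBBB###############################
110 R......########BBBBBB#####..BBBBBBBBBBB############################..R
111 RR....########.BBBBBB#########.BBBBBBBB######################..RRRRRRR
112 RRRRR..#######BBBBBBB.############.BBB.######R##########..RRRRRRRRRRRR
113 RRRRRRR#######BBBB......#####################RRR##...RRRRRRRRRRRRRRRRR
114 RRRRRRR#######BBB........############..######RRRRRRRRRRRRRRRRRRRRRRRRR
115 RRRRRRR#######BBBB.......##########BBBBB#####RRRRRRRRRRRRRRR
[... 5235 characters left out ...]
BB..BBBBBBBB#############
186 ########..bb.......BBB..BBBBBBBBBBBBBBBBBBBBBBB..BBBBBBB.#############
187 #..................BBBBBBBBBBBBBBBBBBBBBBBBBBBBBBBBBBBB.....##########
188 BBBBBBBBB.BBB......BBBBBBBBBBBBBBBBBBBBBBBBBBBBBBBBBB...........######
189 BBBBBBBBBBBBBB....BBBBBBBBBBBBBBBBBBBBBBBBBBBBBBBBBB...............###
190 BBBBBBBBBBBBBBB...BBBBBBBBBBBBBBBBBBBBBBBBBBBBBBBBB...................
191 BBBBBBBBBBBBBBBBBBBBBBBBBBBBBBBBBBBBBBBBBBBBBBBBB.....................
192 BBBBBBBBBBBBBBBBBBBBBBBBBBBBBBBBBBBBBBBBB....BB.......................
193 BBBBBBBBBBBBBBBBBBBBBBBBBBBBBBBBBBBBBBBBB.............................
194 BBBBBBBBBBBBBBB.#BBBBBBBBBBBBBBBBBBBBBBBB.............................
```

Request:
arm_command --series '[{"x":-0.02,"y":0,"z":0.4,"turn":0},{"x":0,"y":0,"z":0.35,"turn":0},{"x":0,"y":0,"z":0.2,"turn":0},{"x":0,"y":0,"z":0.1,"turn":0},{"x":0,"y":0,"z":0.05,"turn":0},{"x":0,"y":0,"z":0,"turn":0},{"x":0,"y":0,"z":0,"turn":0}]'

```text
t: 24.02
tcp_pos: [0.4836, -0.011, 0.1813]
ee_rot: [2.221, 2.221, 0.001]
force: [0.2, -0.4, -0.0]
opening: 0.0332
finger_force: 20.0
```

Request:
arm_command --series '[{"x":0,"y":-0.015,"z":0.04,"turn":0},{"x":0,"y":0,"z":0.02,"turn":0},{"x":0,"y":0,"z":0,"turn":0},{"x":0,"y":0,"z":0,"turn":0}]'

```text
t: 24.52
tcp_pos: [0.4826, -0.0109, 0.1781]
ee_rot: [2.222, 2.221, 0.0]
force: [-0.8, -0.2, 2.1]
opening: 0.0332
finger_force: 20.0
```

Request:
arm_command --series '[{"x":0,"y":0,"z":0.012,"turn":0},{"x":0,"y":0,"z":0,"turn":0},{"x":0,"y":0,"z":0,"turn":0}]'

```text
t: 24.9
tcp_pos: [0.4827, -0.011, 0.1779]
ee_rot: [2.221, 2.221, 0.0]
force: [-1.6, 0.5, 6.5]
opening: 0.0333
finger_force: 20.0
```

Request:
arm_command --hand 0.65 --series '[{"x":0,"y":0,"z":0,"turn":0},{"x":0,"y":0,"z":0,"turn":0},{"x":0,"y":0,"z":0,"turn":0},{"x":0,"y":0,"z":0,"turn":0},{"x":0,"y":0,"z":-0.2,"turn":0},{"x":0,"y":0,"z":-0.5,"turn":0},{"x":0,"y":0,"z":-0.8,"turn":0},{"x":0,"y":0,"z":-0.4,"turn":0},{"x":0,"y":0,"z":0,"turn":0},{"x":0,"y":0,"z":0,"turn":0}]'

```text
t: 26.15
tcp_pos: [0.482, -0.0108, 0.2717]
ee_rot: [-2.221, -2.221, 0.001]
force: [-0.1, 0.9, 0.5]
opening: 0.0569
finger_force: 0.0
```

```bash
python3 -c "
from asc import *
go(.4925,.2100,.12,90)
c=snap('scene','s11.png',(280,100,100,75),8)
print(proj(c,[[.4825,-.0105,.201],[.4825,-.0105,.152]]))
asc(c,305,155,45,45)"
```

```text
t 26.15 tcp [ 0.482  -0.0108  0.2717] psi 89.99 F [-0.1  0.9  0.5] tilt [-0.0009  0.0002]
5 rows of [0.883 0.042 0.607] total [4.416 0.212 3.036] turn total -0.002
[[328.03927331 164.04942584]
 [327.83607848 185.66810086]]
155 #############################################
156 #############################################
157 bb####...####################################
158 bb........###################################
159 b...........#################################
160 .............################################
161 .............################################
162 .............################################
163 ............#########.BBB.###################
164 .............#######BBBBBB.##################
165 .............######BBBBBBBB##################
166 .............######BBBBBBBB##################
167 .............######BBBBBBBB##################
168 b............#####BBBBBBBBBB#################
169 b............###.BBBBBBBBBBBB.###############
170 bb...........##.BBBBBBBBBBBBBB###############
171 b............##BBBBBBBBBBBBBBBB##############
172 b............#.BBBBBBBB
[... 672 characters left out ...]

186 bb........BB..BBBBBBBBBBBBBBBBBBBBBBB..BBBBBB
187 .........BBBBBBBBBBBBBBBBBBBBBBBBBBBBBBBBBBBB
188 BBB......BBBBBBBBBBBBBBBBBBBBBBBBBBBBBBBBBBB.
189 BBBB....BBBBBBBBBBBBBBBBBBBBBBBBBBBBBBBBBB...
190 BBBBB...BBBBBBBBBBBBBBBBBBBBBBBBBBBBBBBBB....
191 BBBBBBBBBBBBBBBBBBBBBBBBBBBBBBBBBBBBBBB......
192 BBBBBBBBBBBBBBBBBBBBBBBBBBBBBBB....BB........
193 BBBBBBBBBBBBBBBBBBBBBBBBBBBBBBB..............
194 BBBBB.#BBBBBBBBBBBBBBBBBBBBBBBB..............
195 BBBBB##.BBBBBBBBBBBBBBBBBBBBBBB..............
196 BBBBBBBBBBBBBBBBBBBBBBBBBBBBBBB..............
197 BBBBBBBBBBBBBBBBBBBBBBBBBBBBBBB..............
198 BBBBBBBBBBBBBBBBBBBBBBBBBBBBBBBB.............
199 BBBBBBBBBBBB.##.BBBBBBBBBBBBBBBBB............
```

Finial upright and symmetric about column 328, with its tip at row 163.5 against 164 predicted. Next, pan 1.

Request:
arm_command --hand 1 --series '[{"x":0.883,"y":0.042,"z":0,"turn":0},{"x":0.883,"y":0.042,"z":0,"turn":0},{"x":0.883,"y":0.042,"z":0.3,"turn":0},{"x":0.883,"y":0.042,"z":0.8,"turn":0},{"x":0.883,"y":0.042,"z":0.9,"turn":0},{"x":0,"y":0,"z":0.9,"turn":0},{"x":0,"y":0,"z":0,"turn":0},{"x":0,"y":0,"z":0,"turn":0},{"x":0,"y":0,"z":0,"turn":0}]'

```text
t: 27.32
tcp_pos: [0.4945, 0.2093, 0.1296]
ee_rot: [2.222, 2.219, 0.005]
force: [0.8, 0.3, -0.4]
opening: 0.0876
finger_force: 0.0
```

```bash
python3 -c "
from h import *
go(.4925,.2100,.024,90)"
```

```text
t 27.32 tcp [0.4945 0.2093 0.1296] psi 89.93 F [ 0.8  0.3 -0.4] tilt [0.0031 0.0009]
3 rows of [ 0.004 -0.016  0.704] total [ 0.012 -0.047  2.111] turn total -0.011
```

Request:
arm_command --series '[{"x":0.01,"y":-0.03,"z":0.6,"turn":0},{"x":0,"y":0,"z":0.6,"turn":0},{"x":0,"y":0,"z":0.5,"turn":0},{"x":0,"y":0,"z":0.3,"turn":0},{"x":0,"y":0,"z":0.1,"turn":0},{"x":0,"y":0,"z":0,"turn":0},{"x":0,"y":0,"z":0,"turn":0}]'

```text
t: 28.2
tcp_pos: [0.4923, 0.2101, 0.0236]
ee_rot: [2.221, 2.221, 0.002]
force: [-0.8, -0.4, 0.9]
opening: 0.0879
finger_force: 0.0
```

Request:
arm_command --hand 0.4 --grip_force 10 --series '[{"x":0,"y":0,"z":0,"turn":0},{"x":0,"y":0,"z":0,"turn":0},{"x":0,"y":0,"z":0,"turn":0},{"x":0,"y":0,"z":0,"turn":0},{"x":0,"y":0,"z":0,"turn":0},{"x":0,"y":0,"z":0,"turn":0}]'

```text
t: 28.95
tcp_pos: [0.4918, 0.21, 0.0228]
ee_rot: [2.222, 2.221, 0.001]
force: [0.5, 0.1, 0.5]
opening: 0.0518
finger_force: 10.0
```

Request:
arm_command --series '[{"x":0,"y":0,"z":-0.2,"turn":0},{"x":0,"y":0,"z":-0.5,"turn":0},{"x":0,"y":0,"z":-0.8,"turn":0},{"x":0,"y":0,"z":-0.9,"turn":0},{"x":0,"y":0,"z":-0.9,"turn":0},{"x":0,"y":0,"z":-0.6,"turn":0},{"x":0,"y":0,"z":-0.2,"turn":0},{"x":0,"y":0,"z":0,"turn":0},{"x":0,"y":0,"z":0,"turn":0}]'

```text
t: 30.08
tcp_pos: [0.4906, 0.2096, 0.2263]
ee_rot: [-2.221, -2.22, 0.004]
force: [-0.2, 0.4, -0.7]
opening: 0.0516
finger_force: 10.0
```

```bash
python3 -c "
from h import *
go(.4825,.0595,.215,90)"
```

```text
t 30.07 tcp [0.4906 0.2096 0.2263] psi 89.98 F [-0.2  0.4 -0.7] tilt [-0.0027 -0.0007]
4 rows of [-0.751 -0.04   0.057] total [-3.002 -0.16   0.228] turn total -0.003
```

Request:
arm_command --series '[{"x":-0.3,"y":-0.02,"z":0,"turn":0},{"x":-0.6,"y":-0.03,"z":0,"turn":0},{"x":-0.7,"y":-0.04,"z":0,"turn":0},{"x":-0.7,"y":-0.04,"z":0,"turn":0},{"x":-0.5,"y":-0.03,"z":0.1,"turn":0},{"x":-0.2,"y":0,"z":0.1,"turn":0},{"x":0,"y":0,"z":0,"turn":0},{"x":0,"y":0,"z":0,"turn":0}]'

```text
t: 31.08
tcp_pos: [0.4835, 0.0605, 0.2176]
ee_rot: [-2.221, -2.221, -0.0]
force: [-0.3, 0.3, -0.1]
opening: 0.0517
finger_force: 10.0
```

```bash
python3 -c "
from asc import *
go(.4825,.0595,.18,90)
c=snap('scene','s12.png',(260,130,100,75),8)
x,y,z=monitor.state()['tcp_pos']
print(proj(c,[[x,y,z-.0228],[.4825,.0595,.16],[.4825,.0595,.155]]))
asc(c,280,145,50,60)"
```

```text
t 31.07 tcp [0.4835 0.0605 0.2176] psi 90.0 F [-0.3  0.3 -0.1] tilt [-0.0004  0.0005]
1 rows of [-0.02  -0.02   0.752] total [-0.02  -0.02   0.752] turn total 0.0
[[300.86513582 173.80737882]
 [301.83008518 189.70119709]
 [301.85857945 191.93831728]]
145 .....RRRR#######........RRRRRRRRRRRRR.....########
146 .....RRRR#######........RRRRRRRRRRRRR....#########
147 .....RRRR#######........RRRRRRRRRRRRR.############
148 ......RRR###############RRRRRRRRRRRRR.############
149 ......RRR##############RRRRRRRRRRRRRR#############
150 .####RRRR#######........RRRRRRRRRRRRR#############
151 #####RRRR#####.BBBBBBBBB.RRRRRRRRRRRR#############
152 #####RRRR####.BBBBBBBBBB.RRRRRRRRRRRR#############
153 #####RRRR###.BBBBBBBBBBB.RRRRRRRRRRRR#############
154 #####RRRR###.BBBBBBBBBBB.RRRRRRRRRRRR#############
155 #####RRRR###.BBBBBBBBBBB.RRRRRRRRRRRR#############
156 #####RRRR####BBBBBBBBBBB.RRRRRRRRRRRR#############
157 #####RRRR####.BBBBBBBBBB.RRRRRRRRRRRR#############
158 ######RRR#####.BBBBBBBBB.RRRRRRRRRRRR#############
159 ####..RRR###.BBBBBBBBBBB.RRRRRRRRRRR.#############
160 ##....RRR..BBBBBBBBB
[... 1750 characters left out ...]
###.BBBBBBBBBBBBBBBBBBBBBBBBBBBBBBBBBBBB
193 .........#####.BBBBBBBBBBBBBBBBBBBBBBBBBBBBBBBBBBB
194 ..........#####BBBBBBBBBBBBBBB.#BBBBBBBBBBBBBBBBBB
195 ..........######.BBBBBBBBBBBBB##.BBBBBBBBBBBBBBBBB
196 ...........######.BBBBBBBBBBBBBBBBBBBBBBBBBBBBBBBB
197 ...........######..BBBBBBBBBBBBBBBBBBBBBBBBBBBBBBB
198 ...........#####.....BBBBBBBBBBBBBBBBBBBBBBBBBBBBB
199 ..........B#####B......BBBBBBBBBBBBBB###.BBBBBBBBB
200 .........B.......B.......BBBBBBBBBBBB####BBBBBBBBB
201 ..................B....................##.BBBBBBBB
202 ..................B.......................BBBBBBBB
203 .......B...........B......................BBBBBBBB
204 .......B...........B.......................BBBBBBB
```

Request:
arm_command --series '[{"x":-0.02,"y":-0.02,"z":0.3,"turn":0},{"x":0,"y":0,"z":0.25,"turn":0},{"x":0,"y":0,"z":0.12,"turn":0},{"x":0,"y":0,"z":0.06,"turn":0},{"x":0,"y":0,"z":0,"turn":0},{"x":0,"y":0,"z":0,"turn":0}]'

```text
t: 31.88
tcp_pos: [0.4829, 0.0589, 0.1815]
ee_rot: [2.222, 2.221, 0.001]
force: [0.6, 0.9, -0.0]
opening: 0.0517
finger_force: 10.0
```

Request:
arm_command --series '[{"x":0,"y":0,"z":0.03,"turn":0},{"x":0,"y":0,"z":0,"turn":0},{"x":0,"y":0,"z":0,"turn":0}]'

```text
t: 32.25
tcp_pos: [0.4825, 0.0589, 0.1798]
ee_rot: [-2.222, -2.221, -0.0]
force: [-0.8, -0.2, 0.3]
opening: 0.0518
finger_force: 10.0
```

Request:
arm_command --series '[{"x":0,"y":0,"z":0.03,"turn":0},{"x":0,"y":0,"z":0.01,"turn":0},{"x":0,"y":0,"z":0,"turn":0},{"x":0,"y":0,"z":0,"turn":0}]'

```text
t: 32.75
tcp_pos: [0.4825, 0.0589, 0.1778]
ee_rot: [-2.222, -2.221, -0.0]
force: [-0.3, -0.2, 0.7]
opening: 0.0516
finger_force: 10.0
```

Request:
arm_command --series '[{"x":0,"y":0,"z":0.01,"turn":0},{"x":0,"y":0,"z":0,"turn":0},{"x":0,"y":0,"z":0,"turn":0}]'

```text
t: 33.12
tcp_pos: [0.4826, 0.059, 0.1773]
ee_rot: [-2.222, -2.221, -0.0]
force: [-0.1, -0.2, -0.0]
opening: 0.0517
finger_force: 10.0
```

Request:
arm_command --series '[{"x":0,"y":0,"z":0.02,"turn":0},{"x":0,"y":0,"z":0,"turn":0},{"x":0,"y":0,"z":0,"turn":0}]'

```text
t: 33.5
tcp_pos: [0.4826, 0.059, 0.1762]
ee_rot: [-2.222, -2.221, -0.0]
force: [-0.1, 1.4, 0.5]
opening: 0.0513
finger_force: 10.0
```

```bash
python3 -c "
from asc import *
go(.4825,.0595,.18,90)
c=snap('scene','s13.png',(260,130,100,75),8)
x,y=.4825,.0595
print(proj(c,[[x,y,.155],[x,y,.177],[x,y,.199]]))
asc(c,280,165,50,38)"
```

```text
t 33.5 tcp [0.4826 0.059  0.1762] psi 89.99 F [-0.1  1.4  0.5] tilt [0.     0.0002]
1 rows of [ 0.01  -0.002 -0.075] total [ 0.01  -0.002 -0.075] turn total -0.002
[[301.85857945 191.93831728]
 [301.73248568 182.03080886]
 [301.60450248 171.95434678]]
165 .......RRR#######bbbbbbb..RRRRRRRRRRRRRRRRR.BBBBBB
166 .......RRR#######bbbbbbbb.RRRRRRRRRRRRRR..#BBBBBBB
167 ........RR#######bbbbbbbb.RRRRRRRRRRRRR####BBBBBBB
168 ........RR#######bbbbbbbb.RRRRRRRRRRRRR###BBBBBBBB
169 ........RR#######.bbbbbbb.RRRRRRRRRRRR.##.BBBBBBBB
170 ........RR#####...........RRRRRRRRRRR..#.BBBBBBBBB
171 ........RR####.BBB........RRRRRRRRRRR.#.BBBBBBBBBB
172 ........RR####BBBBBBBBBBB.RRRRRRRRRRRR#BBBBBBBBBBB
173 ........RR###.BBBBBBBBBBB.RRRRRRRRRRRR#BBBBBBBBBBB
174 ........RR####BBBBBBBBBBB.RRRRRRRRRRRR#BBBBBBBBBBB
175 ........RR####.BBBBBBBBBB.RRRRRRRRRRR..BBBBBBBBBBB
176 ........RR#####BBBBBBBB.B.RRRRRRRRRR...BBBBBBBBBBB
177 ........RR#####.BBBBBBBBB.RRRRRRRRRR....BBBBBBBBBB
178 .........R##..BBBBBBBBBBB.RRRRRRRRRR.....BBBBBBBBB
179 ........RR.BBBBBBBBBBBBBB.RRRRRRRRRR......BBBBBBBB
180 ##........BBBBBBBBB
[... 541 characters left out ...]
.##BBBBBBBBBBBB.RRRRRRRRR.BBBBBBBBBBBBBB
191 ......#######BBBBBBBBBBBBBRRRRRRRRR.BBBBBBBBBBBBBB
192 ........#####BBBBBBBBBBBB.RRRRRRRRR..BBBBBBBBBBBBB
193 .........####BBBBBBBBBBBB..RRRRRRRR.BBBBBBBBBBBBBB
194 ..........####BBBBBBBBBBB.RRRRRRRR..BBBBBBBBBBBBBB
195 ..........#####BBBBBBBBBB.RRRRRR..BBBBBBBBBBBBBBBB
196 ...........#####BBBBBBBBBB......BBBBBBBBBBBBBBBBBB
197 ...........######BBBBBBBBBBBBBBBBBBBBBBBBBBBBBBBBB
198 ...........######..BBBBBBBBBBBBBBBBBBBBBBBBBBBBBBB
199 ..........B#####.....BBBBBBBBBBBBBBBBB.#.BBBBBBBBB
200 .........B.......B.....BBBBBBBBBBBBBB####BBBBBBBBB
201 ..................B.......BBBBBBBBB....##.BBBBBBBB
202 ..............B..........................BBBBBBBBB
```

Pan rim at about row 182.5 against 182.0 predicted when seated, so I'm releasing it.

Request:
arm_command --hand 1 --series '[{"x":0,"y":0,"z":0,"turn":0},{"x":0,"y":0,"z":0,"turn":0},{"x":0,"y":0,"z":0,"turn":0},{"x":0,"y":0,"z":0,"turn":0},{"x":0,"y":0,"z":-0.2,"turn":0},{"x":0,"y":0,"z":-0.5,"turn":0},{"x":0,"y":0,"z":-0.8,"turn":0},{"x":0,"y":0,"z":-0.6,"turn":0},{"x":0,"y":0,"z":0,"turn":0},{"x":0,"y":0,"z":0,"turn":0}]'

```text
t: 34.8
tcp_pos: [0.4821, 0.0589, 0.2808]
ee_rot: [-2.221, -2.221, 0.001]
force: [-0.5, -0.1, -0.7]
opening: 0.0876
finger_force: 0.0
```

```bash
python3 -c "
from asc import *
go(.45,-.2247,.12,90)
c=snap('scene','s14.png',(260,130,100,75),8)
asc(c,280,165,95,38)"
```

```text
t 34.8 tcp [0.4821 0.0589 0.2808] psi 89.99 F [-0.5 -0.1 -0.7] tilt [-0.0006  0.0001]
6 rows of [-0.945 -0.106  0.536] total [-5.673 -0.638  3.217] turn total -0.002
165 ..................bbbbbb..............######.BBBBBBB###########################################
166 .................bbbbbbbb.............######BBBBBBBB###########################################
167 .................bbbbbbbb.............######BBBBBBBB###########################################
168 ................bbbbbbbbbb............#####BBBBBBBBBB##########################################
169 ................bb....................###.BBBBBBBBBBBB#########################################
170 ......................................##.BBBBBBBBBBBBBB########################################
171 ..................BBBBBB..............##BBBBBBBBBBBBBBBB#######################################
172 ...............BBBBBBBBBBBBBB.........#.BBBBBBBBBBBBBBBB.###########.......####################
173 ...............BBBBBBBBBBBBBB.........#BBBBBBBBBBBBBBBBBB#########.BBBBBBBBB.##################
174 ...............BBBBBBBBBBBBBB.
[... 2165 characters left out ...]

196 ...........######.BBBBBBBBBBBBBBBBBBBBBBBBBBBBBBBBBBBBBB.......................................
197 ...........######..BBBBBBBBBBBBBBBBBBBBBBBBBBBBBBBBBBBBB.......................................
198 ...........#####.....BBBBBBBBBBBBBBBBBBBBBBBBBBBBBBBBBBBB......................................
199 ..........B#####.......BBBBBBBBBBBBBB.##.BBBBBBBBBBBBBBBBB.....................................
200 .........B.......B.......BBBBBBBBBBBB####BBBBBBBBBBBBBBBBBBB...................................
201 ........B.........B....................##.BBBBBBBBBBBB.BBBBBB..................................
202 ........B.....B...........................BBBBBBBBBBB.##...BBBB................................
```

Pan 1 stands level and nothing else moved. Now pan 2.

Request:
arm_command --series '[{"x":-0.945,"y":-0.106,"z":0,"turn":0},{"x":-0.945,"y":-0.106,"z":0,"turn":0},{"x":-0.945,"y":-0.106,"z":0,"turn":0},{"x":-0.945,"y":-0.106,"z":0.3,"turn":0},{"x":-0.945,"y":-0.106,"z":0.6,"turn":0},{"x":-0.945,"y":-0.106,"z":0.8,"turn":0},{"x":0,"y":0,"z":0.9,"turn":0},{"x":0,"y":0,"z":0.6,"turn":0},{"x":0,"y":0,"z":0,"turn":0},{"x":0,"y":0,"z":0,"turn":0}]'

```text
t: 36.1
tcp_pos: [0.4508, -0.2245, 0.1215]
ee_rot: [-2.221, -2.221, -0.0]
force: [-0.6, 0.1, -0.1]
opening: 0.0881
finger_force: 0.0
```

```bash
python3 -c "
from h import *
go(.45,-.2247,.0235,90)"
```

```text
t 36.1 tcp [ 0.4508 -0.2245  0.1215] psi 90.0 F [-0.6  0.1 -0.1] tilt [-0.0002  0.0002]
3 rows of [-0.001 -0.005  0.653] total [-0.004 -0.016  1.96 ] turn total -0.001
```

Request:
arm_command --series '[{"x":0,"y":-0.01,"z":0.6,"turn":0},{"x":0,"y":0,"z":0.6,"turn":0},{"x":0,"y":0,"z":0.45,"turn":0},{"x":0,"y":0,"z":0.2,"turn":0},{"x":0,"y":0,"z":0.1,"turn":0},{"x":0,"y":0,"z":0,"turn":0},{"x":0,"y":0,"z":0,"turn":0}]'

```text
t: 36.98
tcp_pos: [0.4507, -0.2249, 0.0244]
ee_rot: [2.221, 2.22, 0.0]
force: [-0.3, -0.0, 0.1]
opening: 0.0878
finger_force: 0.0
```

Request:
arm_command --hand 0.4 --grip_force 10 --series '[{"x":0,"y":0,"z":0,"turn":0},{"x":0,"y":0,"z":0,"turn":0},{"x":0,"y":0,"z":0,"turn":0},{"x":0,"y":0,"z":0,"turn":0},{"x":0,"y":0,"z":0,"turn":0},{"x":0,"y":0,"z":0,"turn":0}]'

```text
t: 37.72
tcp_pos: [0.4503, -0.2246, 0.0238]
ee_rot: [2.222, 2.221, 0.0]
force: [0.4, 0.0, 1.0]
opening: 0.0511
finger_force: 10.0
```

Request:
arm_command --series '[{"x":0,"y":0,"z":-0.2,"turn":0},{"x":0,"y":0,"z":-0.5,"turn":0},{"x":0,"y":0,"z":-0.8,"turn":0},{"x":0,"y":0,"z":-0.9,"turn":0},{"x":0,"y":0,"z":-0.9,"turn":0},{"x":0,"y":0,"z":-0.6,"turn":0},{"x":0,"y":0,"z":-0.2,"turn":0},{"x":0,"y":0,"z":0,"turn":0},{"x":0,"y":0,"z":0,"turn":0}]'

```text
t: 38.85
tcp_pos: [0.4493, -0.224, 0.2273]
ee_rot: [-2.22, -2.219, 0.001]
force: [-0.9, 0.4, -0.1]
opening: 0.0515
finger_force: 10.0
```

```bash
python3 -c "
from h import *
go(.4825,-.0805,.218,90)"
```

```text
t 38.85 tcp [ 0.4493 -0.224   0.2273] psi 89.98 F [-0.9  0.4 -0.1] tilt [-0.0023  0.0016]
4 rows of [0.717 0.166 0.047] total [2.87  0.664 0.189] turn total -0.003
```

Request:
arm_command --series '[{"x":0.3,"y":0.07,"z":0,"turn":0},{"x":0.6,"y":0.14,"z":0,"turn":0},{"x":0.65,"y":0.15,"z":0,"turn":0},{"x":0.65,"y":0.15,"z":0,"turn":0},{"x":0.45,"y":0.1,"z":0.09,"turn":0},{"x":0.22,"y":0.05,"z":0.1,"turn":0},{"x":0,"y":0,"z":0,"turn":0},{"x":0,"y":0,"z":0,"turn":0},{"x":0,"y":0,"z":0,"turn":0}]'

```text
t: 39.98
tcp_pos: [0.4832, -0.0818, 0.2193]
ee_rot: [2.223, 2.22, -0.0]
force: [-0.4, -0.2, -1.3]
opening: 0.0513
finger_force: 10.0
```

```bash
python3 -c "
from asc import *
go(.4825,-.0805,.18,90)
c=snap('scene','s15.png',(260,130,100,75),8)
x,y,z=monitor.state()['tcp_pos']
print(proj(c,[[x,y,z-.0238],[x,y,z-.0018],[.4825,-.0805,.16],[.4825,-.0805,.155]]))
asc(c,320,135,60,50)"
```

```text
t 39.98 tcp [ 0.4832 -0.0818  0.2193] psi 89.93 F [-0.4 -0.2 -1.3] tilt [ 0.0002 -0.0002]
1 rows of [ 0.027 -0.015  0.786] total [ 0.027 -0.015  0.786] turn total -0.012
[[352.85932533 159.69599784]
 [353.15041498 150.05707527]
 [352.20155177 175.17316057]
 [352.1385188  177.28950994]]
135 ...........#######RRRR################RRRRRRR###############
136 ...............###RRRR################RRRRRRR###############
137 .................#RRRR################RRRRRRR###############
138 .................#RRRR#####.BBBBBBBBB..RRRRRR###############
139 .................#RRRR####.BBBBBBBBBBB.RRRRRR###############
140 ...............###RRRR###.BBBBBBBBBBBB.RRRRRR###############
141 ............######RRRR###.BBBBBBBBBBBB.RRRRRR###############
142 ...........#######RRRR####BBBBBBBBBBBB.RRRRRR###############
143 ......############RRRR####.BBBBBBBBBBB.RRRRRR###############
144 ....##############RRRR#####BBBBBBBBBBB.RRRRRR###############
145 ..################RRRR#####.BBBBBBBBBB.RRRRRR###############
146 ##################RRRR#..BBBBBBBBBBBBB.RRRRRR###############
147 ##################RRR.BBBBBBB
[... 1736 characters left out ...]
BBBBBBB#######.BBBBBBBBBBBBBB#####################
175 BBBBBBBBBBBBBBBBB#######BBBBBBBBBBBBBBB.####################
176 BBBBBBBBBBBBBBBB.#######BBBBBBBBBBBBBBB.####################
177 BBBBBBBBBBBBBBBB.#######.BBBBBBBBBBBBBB#####################
178 .BBBBBBBBBBBBBBB########.BBBBBBBBBBBBBB#####################
179 ..BBBBBBBBBBBBB.#########BBBBBBBBBBBBBB#####################
180 ...BBBBBBBBBBB.############.BBBBBBBBBB######################
181 ...BBBBBBBBBBB###BBBB.######BBBBBBB.########################
182 .BBBBBBBBBBBBBBBBBBBBB#.BBBBBBBBBBB#########################
183 BBBBBBBBBBBBBBBBBBBBBB..BBBBBBBBBB.#########################
184 BBBBBBBBBBBBBBBBBBBBBBB#BBBBBBBB.###########################
```

Request:
arm_command --series '[{"x":0.03,"y":-0.015,"z":0.3,"turn":0},{"x":0,"y":0,"z":0.25,"turn":0},{"x":0,"y":0,"z":0.12,"turn":0},{"x":0,"y":0,"z":0.06,"turn":0},{"x":0,"y":0,"z":0.04,"turn":0},{"x":0,"y":0,"z":0,"turn":0},{"x":0,"y":0,"z":0,"turn":0}]'

```text
t: 40.9
tcp_pos: [0.4827, -0.0796, 0.181]
ee_rot: [2.221, 2.221, 0.0]
force: [-0.3, -0.2, -0.9]
opening: 0.0511
finger_force: 10.0
```

Request:
arm_command --series '[{"x":0,"y":0,"z":0.03,"turn":0},{"x":0,"y":0,"z":0.02,"turn":0},{"x":0,"y":0,"z":0.01,"turn":0},{"x":0,"y":0,"z":0,"turn":0},{"x":0,"y":0,"z":0,"turn":0}]'

```text
t: 41.52
tcp_pos: [0.4826, -0.0798, 0.1778]
ee_rot: [2.221, 2.221, 0.0]
force: [0.5, -1.3, 2.7]
opening: 0.051
finger_force: 10.0
```

Contact at the expected height (2.7 N). Releasing and backing off.

Request:
arm_command --hand 1 --series '[{"x":0,"y":0,"z":0,"turn":0},{"x":0,"y":0,"z":0,"turn":0},{"x":0,"y":0,"z":0,"turn":0},{"x":0,"y":0,"z":0,"turn":0},{"x":0,"y":0,"z":-0.2,"turn":0},{"x":0,"y":0,"z":-0.5,"turn":0},{"x":0,"y":0,"z":-0.8,"turn":0},{"x":0,"y":0,"z":-0.8,"turn":0},{"x":0,"y":0,"z":0,"turn":0},{"x":0,"y":0,"z":0,"turn":0}]'

```text
t: 42.78
tcp_pos: [0.482, -0.0795, 0.2925]
ee_rot: [-2.222, -2.221, 0.0]
force: [-0.1, 0.3, 0.2]
opening: 0.0874
finger_force: 0.0
```

Request:
arm_command --series '[{"x":-0.6,"y":0,"z":0,"turn":0},{"x":-0.8,"y":0,"z":0,"turn":0},{"x":-0.8,"y":0,"z":0,"turn":0},{"x":-0.8,"y":0,"z":0,"turn":0},{"x":-0.6,"y":0,"z":0,"turn":0},{"x":0,"y":0,"z":0,"turn":0},{"x":0,"y":0,"z":0,"turn":0}]'

```text
t: 43.65
tcp_pos: [0.4817, -0.2585, 0.2915]
ee_rot: [-2.22, -2.219, -0.0]
force: [0.4, 0.7, 0.1]
opening: 0.0879
finger_force: 0.0
```

```bash
python3 -c "
from h import *
c=snap('scene','s16.png',(265,140,120,100),6)
x,y=.4825,-.0105
print(((proj(c,[[x,y+.07,.177],[x,y-.07,.177],[x,y,.201]])-[265,140])*6).round())"
```

```text
[[220. 252.]
 [525. 168.]
 [378. 144.]]
```

View pics/s16.png

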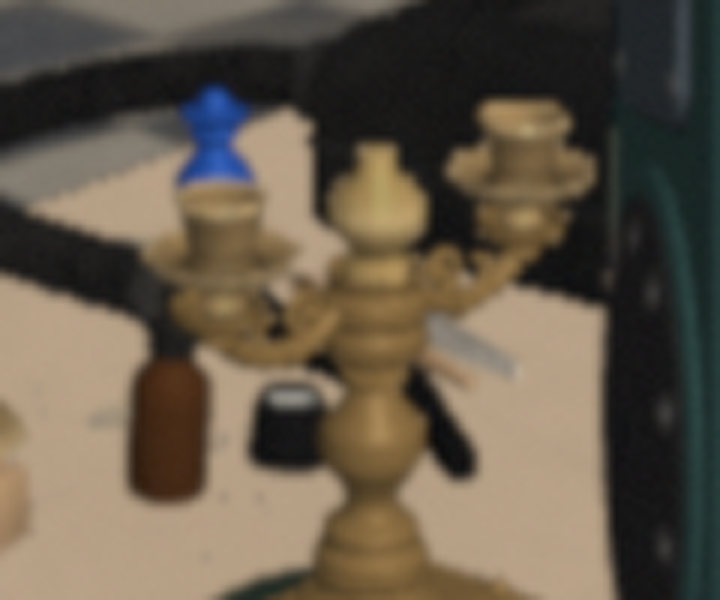

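The candelabrum is complete. Pan rims are at about (221, 252) and (522, 168) and the finial tip at (377, 145), all within a few crop pixels of the predicted seated positions.

```bash
python3 -c "
from plant import manip
print(manip.sign_off())"
```

```text
the job is handed in; nothing more can be done
None
```

The candelabrum is back together in the order asked (stem, branch, finial, two drip pans), looked fully seated and level in the last picture, and was handed in after about 44 s of the 149 s allowed.

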